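# Shut the stamp box and slide it into its bay

### The job

Put the walnut stamp box away: swing its open lid shut with a fingertip, then push the box along the desk, through the narrow gap between the two middle legs of the desk shelf, until it stops against the shelf's back panel, squarely in its bay with the lid still shut. Only push: do not pinch, lift or tip the box, and leave the other things on the desk and in the shelf where they are.

Things in the scene. Friction and masses are not known exactly. Their poses are not given: they have to be found in the camera images.
- stamp_box: Loose walnut stamp box, 0.3 kg, in front of the shelf, holding an eraser and a matchbox. Origin: centre of its underside; z up; front at -x, lid hinge along the +x side. In mm from the origin: walls x -48..52, y -75..75, z 0..45; shut lid x -50..53, y -77..77 (widest part), z 46..57. The small brass front lip sticks out a little more and is not solid.
- stamp_box_lid (a joint): Hinge of the box lid, rad: 0 shut, 1.75 fully open. Hinge line along the box's y at x +53, z 46 mm (box frame). The open lid leans back past upright: top edge about 148 mm above the desk, 71 mm behind the box's centre, its outer face 11 mm further. Pushed forward past upright it falls shut. Open, it does not pass under the shelf.
- desk_shelf: Low dark wood shelf, fixed. Origin: on the desk, mid bay; front at -x, z up. Legs 18 mm thick, half-round front ends at x -57.5 mm, centred at y 325, 89, -89, -255: middle bay 160 wide. Top board z 66..82, y -275..345, front edge x -47.5 (10 mm behind the leg ends). Back panel's face x 36.5. On the board: wax seal 79 high at y -175.
- bay_seat (a point): Where the stamp box's origin is when the box is fully home in the middle bay: on the desk, 17.5 mm in front of the shelf's origin, axes as the shelf's. The box's front then stands about 8 mm proud of the leg ends.
- pocket_book: Black book 142x208x30 mm, lying on the desk to the right of the robot; origin under its centre. Leave alone.
- card_case: Silver card case 63x96x9 mm, lying in the left bay of the shelf; origin under its centre. Leave alone.
- ink_bottle: Dark blue square ink bottle 50x50x60 mm, on the desk to the right; origin under its centre. Leave alone.
- blotter: Wooden rocker blotter 64x108x72 mm with a knob, on the desk to the right; origin under its centre. Leave alone.
Not all that is in view belongs to the job. Leave any white look-alike of the stamp_box alone.

How it is judged:
By the outcome, as a careful person would: the job done as asked, in the order asked, and still so for the second after the job is handed in, with the robot touching nothing.
It also fails if it takes over 70 s, if anything falls off the work surface, if the arm or the gripper's body presses on something with over 40 N, if the wrist force passes 120 N, or if a joint passes its speed limit or range.

### The arm

A 7-joint arm with a two-finger parallel gripper is mounted at the origin on the work surface; the furniture and walls round the work are solid. World frame = base frame: x ahead of the robot, y to its left, z up, the work surface at z = 0. Lengths are in m, angles in rad, forces in N, time in s.
With the tool pointing down it reaches from about 0.4 to 0.875 m from the base axis. Payload 4.4 kg.
Tool frame: the origin (TCP) lies at the very end of the fingers, on their centre line; the grasp point (between the pads) lies 19 mm behind it; z points along the fingers, y is the line along which they close (so a half turn about z gives the same grasp; the last joint's range is limited). The gripper opens to 85 mm and grips with 20 to 120 N. Pads are 22 mm wide; open, the fingers measure 114 mm over their backs; the gripper's body (76 mm by 85 mm) begins 54 mm behind the grasp point. The pads swing forward as they close: fully open they stand 13 mm farther back than shut.
Start: joints at [-1.299, 0.628, 0.038, 1.517, -0.027, 0.996, -0.02], TCP at [0.215, 0.613, 0.231] pointing down, gripper open.
Joint ranges: [-3.06, 3.06], [-0.37, 2.12], [-1.25, 1.32], [0.18, 2.47], [-1.1, 4.24], [0.23, 1.98], [-2.94, 2.94]. Speed limits (rad/s): [2.57, 2.57, 3.14, 3.14, 3.14, 3.14, 3.14].

### API

Orientations are given as a unit quaternion [x, y, z, w].
In Python, from plant import readout, eyes, ctrl, nets gives the robot as it stands.
- The arm moves only by the tool play_rows, never from a script. Its argument "motion" is a list that holds one entry, the list of rows, each a list of 6 numbers: the shift along the world's x, y, z in units of 0.5 m (1.0 is 0.5 m), then the turn, a rotation vector about the world's x, y, z in units of 180 degrees (1.0 is 180 degrees). In form: [[[dx, dy, dz, rx, ry, rz], ...]]. A call has 1 to 5 rows; each row is the pose to reach, as a shift and turn from the pose commanded when the call began, turning the shorter way round; what a row does not reach only later rows make up. A row lasts 1/12 s, in which the tool goes at most 41.7 mm and 7.16 degrees, less where a joint would pass 70% of its speed; a pose out of reach is approached as far as the arm can. A call with a number of a shift or a turn outside -1 to 1 is refused whole. A call with a gripper value outside its range is refused whole. "hand" is the gripper command: -1 is shut, 1 is fully open, values between are in proportion, set as the call begins (left out, the last holds). The fingers move at their own pace and stop on an object; "force" is the grip in N (left out, the last holds). Time passes only in rows, so rows that repeat a pose let the fingers close. It gives the time, the measured TCP pose, the force, the opening and the grip force at its end, in the units of the state.
- readout.get_obs(): the state, without advancing time (a new reading comes with each control period).
- eyes.snapshot(name): name is "scene" or "top" or "wrist"; returns a dict with "color" (480x640x3 uint8, red, green, blue), "fx", "fy", "cx", "cy" (pixels), "D" ([k1, k2, p1, p2, k3] as OpenCV has them; the pictures are not rectified), "world_from_camera" (4x4, takes a point from camera to world coordinates). Camera axes: x right, y up, looking along -z (the intrinsics and any distortion apply to the point x, -y, -z); pixel columns grow to the right and rows downward; lengths in m; the calibration is good to about 2 mm. A picture is of the moment at which its call begins. There is no depth.
- ctrl.job_done(): hands the job in; it is judged then, once.
Trained networks look in the newest picture that a camera, given by its name, has taken for a name from the list of things; names that differ only in an ending like _2 or _b are one class to them, and where a whole thing is asked for, a point or a joint stands for the part that bears it (a point fixed in the world has none). Each returns a list of dicts, best first, with "confidence" (0 to 1); they miss things now and then, are a little off and sometimes report something else, mostly with a low value. They report only what shows in the picture. A call takes as long as a camera call. They do not tell look-alikes from the thing itself.
- nets.boxes_of(camera, thing): "at" ([x, y, z] in m, in world coordinates, good to about 4 mm: the middle of the surface that is visible of it).
- nets.silhouettes(camera, thing): "mask" (480x640 bool, what is visible of it).
The state is a dict: "time": time; "qpos": joint angles; "dq": joint speeds; "tau": joint torques, N m; "ee_pos": TCP position; "eef_rot": TCP orientation; "contact_force": force on the tool from outside, world axes, zero at the start; "ft_torque": the same for the moment, N m; "opening": finger opening in m; "finger_force": force on a finger pad.
Only numpy, scipy, OpenCV 4.12 (cv2) and the standard library are available. Lean on these libraries where they do the work, as an engineer would, in place of code of your own. Each camera call takes 0.05 s, during which the arm holds its last target. There are 200 camera calls.

## Working session

There is one attempt and no reset: what is moved stays moved. The work goes in short steps, Python scripts to look and compute and a tool call to move; the robot and the scene stay as the last step left them, time stands still between calls to the robot, and variables do not carry over. Pictures are saved under pics/ and viewed, at most 10 in all, crops included, and the job is handed in when it is done.

Besides the shell and the picture viewer there is one more tool, called after "Request:" as name(argument=value, ...), one argument or row to a line, values as JSON. play_rows: Moves the arm, as the interface text tells. Its arguments: {"type":"object","properties":{"motion":{"type":"array","items":{"type":"array","items":{"type":"array","items":{"type":"number","minimum":-1,"maximum":1}}}},"hand":{"type":"number"},"force":{"type":"number"}},"required":["motion"]}

```bash
ls; mkdir -p pics
cat > h.py <<'E'
import numpy as np, cv2
from plant import readout, eyes, ctrl, nets
def proj(s,P):
    M=np.linalg.inv(s["world_from_camera"]); P=np.atleast_2d(P)
    c=P@M[:3,:3].T+M[:3,3]; c=c*[1,-1,-1]
    K=np.array([[s["fx"],0,s["cx"]],[0,s["fy"],s["cy"]],[0,0,1]],float)
    return cv2.projectPoints(c,np.zeros(3),np.zeros(3),K,np.array(s["D"],float))[0][:,0]
def ray(s,px):
    K=np.array([[s["fx"],0,s["cx"]],[0,s["fy"],s["cy"]],[0,0,1]],float)
    u=cv2.undistortPoints(np.array(px,float).reshape(-1,1,2),K,np.array(s["D"],float))[:,0]
    d=np.c_[u[:,0],-u[:,1],-np.ones(len(u))]@s["world_from_camera"][:3,:3].T
    return s["world_from_camera"][:3,3],d
def onz(s,px,z):
    o,d=ray(s,px); return o+d*((z-o[2])/d[:,2])[:,None]
def save(s,n): cv2.imwrite("pics/"+n,s["color"][:,:,::-1])
E
python3 - <<'E'
from h import *
np.set_printoptions(precision=3,suppress=True)
print(readout.get_obs())
ims=[]
for c in ["scene","top"]:
    s=eyes.snapshot(c); save(s,c+"1.png"); print(c,s["world_from_camera"],s["fx"])
    for t in ["stamp_box","stamp_box_lid","desk_shelf","ink_bottle","blotter","pocket_book","card_case"]:
        print(t,[(np.round(d["at"],3).tolist(),round(d["confidence"],2)) for d in nets.boxes_of(c,t)])
E
```

```text
pics
{'time': 0.0, 'qpos': array([-1.299,  0.629,  0.038,  1.518, -0.027,  0.996, -0.02 ]), 'dq': array([ 0.001, -0.001, -0.001, -0.001,  0.   , -0.002,  0.002]), 'tau': array([ -0.001, -56.34 ,   1.226, -19.344,   0.011,   0.011,   0.   ]), 'ee_pos': array([0.215, 0.613, 0.23 ]), 'eef_rot': array([ 0.168,  0.986, -0.001, -0.   ]), 'contact_force': array([ 1.707, -0.997,  0.703]), 'ft_torque': array([-0.01 ,  0.057, -0.032]), 'finger_force': 0.0, 'opening': 0.08519899703938781}
scene [[-0.188 -0.416  0.89   1.453]
 [ 0.982 -0.08   0.17   0.134]
 [ 0.     0.906  0.424  0.519]
 [ 0.     0.     0.     1.   ]] 444.887589576087
stamp_box [([0.361, 0.156, 0.051], 0.81), ([0.569, 0.02, 0.102], 0.7)]
stamp_box_lid [([0.338, 0.146, 0.056], 0.88)]
desk_shelf [([0.724, 0.055, 0.079], 0.8)]
ink_bottle [([0.453, -0.337, 0.03], 0.98)]
blotter [([0.551, -0.387, 0.035], 0.67)]
pocket_book [([0.284, -0.304, 0.032], 0.78)]
card_case []
top [[-0.005  0.988 -0.152  0.286]
 [-1.    -0.008 -0.015 -0.047]
 [-0.016  0.152  0.988  1.334]
 [ 0.     0.     0.     1.   ]] 531.9885508599447
stamp_box [([0.318, 0.144, 0.057], 0.93), ([0.541, 0.006, 0.044], 0.87), ([0.675, 0.026, 0.083], 0.42)]
stamp_box_lid [([0.322, 0.144, 0.053], 0.85), ([0.566, 0.019, 0.115], 0.78)]
desk_shelf [([0.674, 0.026, 0.082], 0.56)]
ink_bottle [([0.429, -0.339, 0.039], 0.71)]
blotter [([0.531, -0.387, 0.04], 0.89)]
pocket_book [([0.246, -0.311, 0.028], 0.82)]
card_case [([0.631, 0.169, 0.012], 0.91)]
```

View pics/scene1.png

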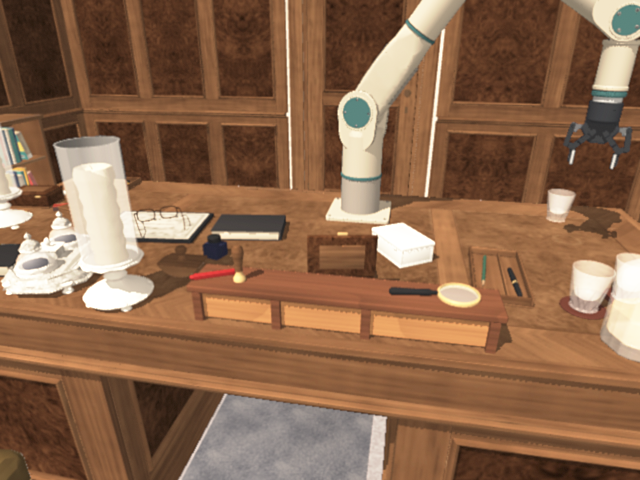

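View pics/top1.png

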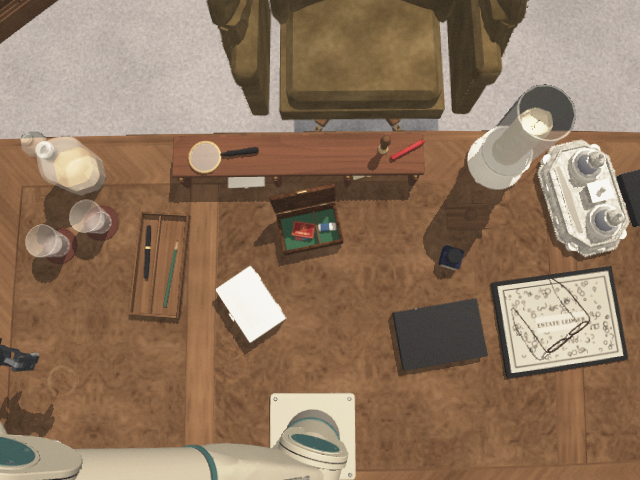

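The scene view shows the open walnut box (342,255) in front of the shelf and the white look-alike at (403,243). In the top view the box is at (310,225), turned about +12°, and the shelf front edge runs along row ~177. Next I'll zoom in to measure both.

Run:
```python
import cv2
a=cv2.imread("pics/top1.png")[125:265,165:432]
cv2.imwrite("pics/topc.png",cv2.resize(a,None,fx=3,fy=3,interpolation=cv2.INTER_CUBIC)[:, :800])
a=cv2.imread("pics/scene1.png")[215:355,180:520][:, :]
cv2.imwrite("pics/scenec.png",cv2.resize(a,None,fx=2.35,fy=2.35,interpolation=cv2.INTER_CUBIC))
```

```text
(no output)
```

View pics/topc.png

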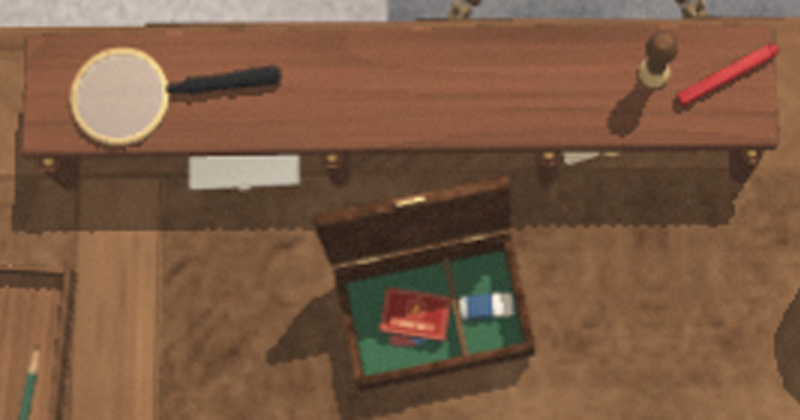

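View pics/scenec.png

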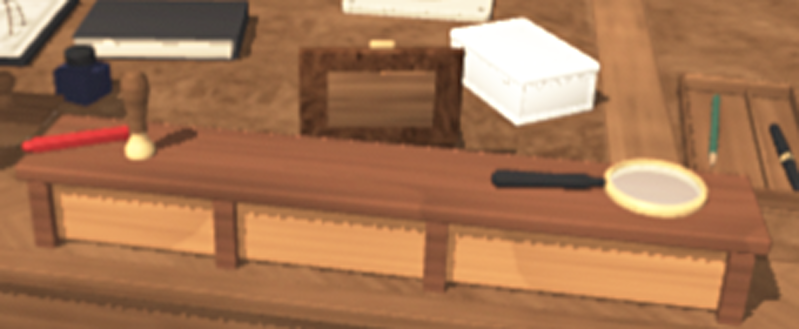

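The crop shows shelf front corners at crop (25,153) and (776,147), middle legs at (335,160) and (549,158), and box rim corners at (360,382), (533,352), (337,267) and (510,237). Now I'll fit the poses.

```bash
cat > fit.py <<'E'
from h import *
from scipy.optimize import least_squares
def fit(views,x0):
    """views: list of (snap, px Nx2, local pts Nx3)"""
    def W(p,L):
        c,s=np.cos(p[2]),np.sin(p[2]); L=np.array(L,float)
        return np.c_[p[0]+c*L[:,0]-s*L[:,1],p[1]+s*L[:,0]+c*L[:,1],L[:,2]]
    f=lambda p:np.concatenate([(proj(s,W(p,L))-np.array(px)).ravel() for s,px,L in views])
    r=least_squares(f,x0,loss="soft_l1"); return r.x,f(r.x).reshape(-1,2)
E
python3 - <<'E'
from fit import *
np.set_printoptions(precision=4,suppress=True)
t=eyes.snapshot("top"); s=eyes.snapshot("scene")
T=lambda a:np.array(a,float)/3+[165,125]-[1/3,1/3]
S=lambda a:np.array(a,float)/2.35+[180,215]
print("shelf top",fit([(t,T([[24,153],[777,147],[335,166],[549,164]]),[[-.0475,.345,.082],[-.0475,-.275,.082],[-.0575,.089,.06],[-.0575,-.089,.06]])],[.7,0,0]))
print("shelf scene",fit([(s,S([[436,291],[227,267],[44,246],[736,320],[60,118],[772,243]]),[[.045,.089,0],[.045,-.089,0],[.045,-.255,0],[.045,.325,0],[-.0475,-.275,.082],[.045,.345,.082]])],[.7,0,0]))
print("box top",fit([(t,T([[360,382],[533,352],[337,267],[510,237],[316,216],[510,180]]),[[-.048,.075,.045],[-.048,-.075,.045],[.053,.077,.046],[.053,-.077,.046],[.071,.077,.148],[.071,-.077,.148]])],[.54,0,.2]))
print("box scene",fit([(s,S([[299,50],[463,52],[302,132],[460,147]]),[[.082,-.077,.146],[.082,.077,.146],[.062,-.077,.046],[.062,.077,.046]])],[.54,0,.2]))
print(onz(t,T([[335,160],[549,158]]),.05))
E
```

```text
shelf top (array([ 0.6781, -0.0069, -0.002 ]), array([[-1.2168, -0.3861],
       [ 1.1114, -0.5202],
       [-0.3763,  0.3494],
       [ 0.3841,  0.4687]]))
shelf scene (array([ 0.6885, -0.0005, -0.0001]), array([[-0.6902, -0.0616],
       [ 0.2241,  0.2779],
       [ 1.3669,  0.4551],
       [-2.5296,  1.3843],
       [-0.3897, -0.4575],
       [ 1.433 , -1.753 ]]))
box top (array([ 0.5021, -0.0003,  0.1756]), array([[-1.7448,  1.0017],
       [ 0.9239, -0.066 ],
       [-1.807 , -0.4835],
       [ 1.7819, -1.6783],
       [-0.5784,  0.3239],
       [ 0.9161,  0.2507]]))
box scene (array([0.4978, 0.015 , 0.0355]), array([[-0.7339, -1.3249],
       [ 0.8588,  2.1225],
       [ 0.008 ,  0.4911],
       [-0.0853, -1.0922]]))
[[ 0.6294  0.0824  0.05  ]
 [ 0.6294 -0.0953  0.05  ]]
```

Request:
play_rows(
  motion=[
    [[0.168,-0.306,0.06,0,0,0.08],[0.168,-0.306,0.06,0,0,0.08],[0.168,-0.306,0.06,0,0,0.08],[0.168,-0.306,0.06,0,0,0.08],[0.168,-0.306,0.06,0,0,0.08]],
  ],
  hand=-1,
)

```text
time: 1.32
ee_pos: [0.3044, 0.4537, 0.2625]
eef_rot: [0.047, 0.999, -0.002, 0.002]
contact_force: [0.8, -0.6, 0.1]
opening: 0.0255
finger_force: 0.0
```

Request:
play_rows(
  motion=[
    [[0.168,-0.306,0.06,0,0,0.08],[0.168,-0.306,0.06,0,0,0.08],[0.168,-0.306,0.06,0,0,0.08],[0.168,-0.306,0.06,0,0,0.08],[0.168,-0.306,0.06,0,0,0.08]],
  ],
)

```text
time: 1.73
ee_pos: [0.3875, 0.3007, 0.2925]
eef_rot: [-0.078, 0.997, -0.001, 0.002]
contact_force: [-0.6, -0.4, -0.2]
opening: -0.0001
finger_force: 0.0
```

Request:
play_rows(
  motion=[
    [[0.168,-0.306,0.02,0,0,0],[0.168,-0.306,0.02,0,0,0],[0.168,-0.306,0.02,0,0,0],[0.168,-0.306,0.02,0,0,0],[0.168,-0.306,0.02,0,0,0]],
  ],
)

```text
time: 2.15
ee_pos: [0.471, 0.1467, 0.302]
eef_rot: [-0.077, 0.997, -0.002, 0.002]
contact_force: [0.4, -0.8, 0.7]
opening: -0.0002
finger_force: 0.0
```

Request:
play_rows(
  motion=[
    [[0.1,-0.306,0.0,0,0,0],[0.1,-0.306,0.0,0,0,0],[0.1,-0.306,0.0,0,0,0],[0.1,-0.306,0.0,0,0,0],[0.1,-0.306,0.0,0,0,0]],
  ],
)

```text
time: 2.57
ee_pos: [0.5193, -0.0078, 0.3015]
eef_rot: [-0.076, 0.997, -0.003, 0.001]
contact_force: [1.1, -0.7, -0.2]
opening: 0.0002
finger_force: 0.0
```

Run:
```python
from h import *
s=eyes.snapshot("wrist"); save(s,"w1.png"); print(np.round(s["world_from_camera"],3),s["fx"])
```

```text
[[-0.152 -0.948 -0.281  0.447]
 [ 0.988 -0.147 -0.038 -0.018]
 [-0.006 -0.284  0.959  0.443]
 [ 0.     0.     0.     1.   ]] 380.19798204974126
```

View pics/w1.png

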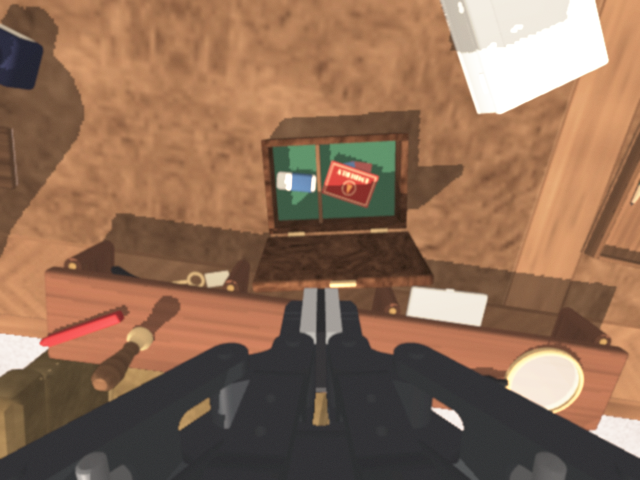

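The wrist view shows the open box with its rim at (263,140)–(408,135), the lid's top edge at (253,290)–(431,277), and the shelf's front edge from (47,269) to (625,350). I'll combine this with the top view.

Run:
```python
from fit import *
np.set_printoptions(precision=4,suppress=True)
w=eyes.snapshot("wrist");t=eyes.snapshot("top")
T=lambda a:np.array(a,float)/3+[165,125]-[1/3,1/3]
st=(t,T([[24,153],[777,147]]),[[-.0475,.345,.082],[-.0475,-.275,.082]])
sw=(w,[[47,269],[625,350]],[[-.0475,-.275,.082],[-.0475,.345,.082]])
bt=(t,T([[360,382],[533,352],[337,267],[510,237]]),[[-.048,.075,.045],[-.048,-.075,.045],[.053,.077,.046],[.053,-.077,.046]])
bw=(w,[[263,140],[408,135],[253,290],[431,277]],[[-.048,-.075,.045],[-.048,.075,.045],[.071,-.077,.148],[.071,.077,.148]])
for v in ([sw],[st,sw]): print("shelf",fit(v,[.68,0,0]))
for v in ([bw],[bt,bw]): print("box",fit(v,[.5,0,.1]))
print(readout.get_obs()["ee_pos"])
```

```text
shelf (array([0.6711, 0.0072, 0.0074]), array([[-3.2232,  0.0542],
       [11.5104,  0.4833]]))
shelf (array([ 0.6733, -0.0036,  0.0065]), array([[ -2.5018,   2.6756],
       [ -0.0327,   0.4739],
       [-14.3156,   0.2561],
       [  0.6712,   1.0079]]))
box (array([0.5006, 0.0095, 0.1988]), array([[-2.6183, -0.033 ],
       [ 0.9658, -1.7361],
       [-1.3126,  0.0665],
       [ 4.2764,  5.9805]]))
box (array([0.5013, 0.0078, 0.1889]), array([[-4.7223,  1.6981],
       [-2.2027, -0.1601],
       [-5.2815,  0.3157],
       [-1.8426, -1.6778],
       [-3.9249, -0.3656],
       [-0.3585, -0.53  ],
       [-4.2855, -0.2581],
       [ 1.2377,  7.3335]]))
[0.5174 0.0017 0.3012]
```

Request:
play_rows(
  motion=[
    [[0.2,0.036,0,0,0,0],[0.2,0.036,0,0,0,0],[0.2,0.036,0,0,0,0],[0.2,0.036,0,0,0,0],[0.2,0.036,0,0,0,0]],
  ],
)

```text
time: 3.13
ee_pos: [0.6172, 0.0219, 0.3005]
eef_rot: [-0.084, 0.996, 0.0, -0.001]
contact_force: [0.2, -1.1, -0.2]
opening: 0.0003
finger_force: 0.0
```

Request:
play_rows(
  motion=[
    [[0,0,-0.08,0,0,0],[0,0,-0.16,0,0,0],[0,0,-0.24,0,0,0],[0,0,-0.3,0,0,0],[0,0,-0.342,0,0,0]],
  ],
)

```text
time: 3.55
ee_pos: [0.6139, 0.0204, 0.1276]
eef_rot: [-0.083, 0.997, 0.0, -0.003]
contact_force: [-0.1, 0.3, -0.2]
opening: 0.0002
finger_force: 0.0
```

Request:
play_rows(
  motion=[
    [[0,0,0,0,0,0],[0,0,0,0,0,0]],
  ],
)

```text
time: 3.72
ee_pos: [0.6159, 0.0201, 0.1302]
eef_rot: [-0.083, 0.997, 0.0, -0.001]
contact_force: [-0.3, 0.2, 0.6]
opening: 0.0
finger_force: 0.0
```

Request:
play_rows(
  motion=[
    [[-0.02,-0.004,0,0,0,0],[-0.04,-0.007,0,0,0,0],[-0.06,-0.01,0,0,0,0],[-0.08,-0.014,0,0,0,0],[-0.1,-0.018,0,0,0,0]],
  ],
)

```text
time: 4.13
ee_pos: [0.5689, 0.0108, 0.1335]
eef_rot: [-0.083, 0.997, 0.0, 0.003]
contact_force: [1.4, 0.3, 0.1]
opening: 0.0002
finger_force: 0.5
```

Request:
play_rows(
  motion=[
    [[-0.02,-0.004,0,0,0,0],[-0.04,-0.007,0,0,0,0],[-0.06,-0.01,0,0,0,0],[-0.08,-0.014,0,0,0,0],[-0.11,-0.019,0,0,0,0]],
  ],
)

```text
time: 4.55
ee_pos: [0.5149, 0.0014, 0.1332]
eef_rot: [-0.083, 0.997, 0.0, 0.004]
contact_force: [0.9, 0.8, -0.1]
opening: -0.0
finger_force: 0.2
```

Run:
```python
from h import *
s=eyes.snapshot("scene"); cv2.imwrite("pics/s2.png",s["color"][200:340,230:470,::-1])
print(readout.get_obs()["ee_pos"])
```

```text
[5.09972105e-01 4.51722674e-04 1.32766042e-01]
```

View pics/s2.png

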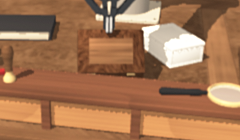

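The crop shows the lid, at about (110,50), tipped forward past upright in front of the finger. I'll follow through.

Request:
play_rows(
  motion=[
    [[-0.03,-0.006,0,0,0,0],[-0.06,-0.012,0,0,0,0],[-0.1,-0.02,0,0,0,0],[-0.15,-0.03,0,0,0,0],[-0.2,-0.04,0.02,0,0,0]],
  ],
)

```text
time: 5.02
ee_pos: [0.4123, -0.019, 0.1412]
eef_rot: [-0.083, 0.997, 0.0, 0.001]
contact_force: [-0.3, -0.0, 0.8]
opening: -0.0004
finger_force: 0.0
```

Request:
play_rows(
  motion=[
    [[0,0,0.08,0,0,0],[0,0,0.16,0,0,0],[0,0,0.24,0,0,0],[0,0,0.32,0,0,0],[0,0,0.34,0,0,0]],
  ],
)

```text
time: 5.43
ee_pos: [0.4161, -0.019, 0.3181]
eef_rot: [-0.082, 0.997, -0.0, 0.007]
contact_force: [0.6, -0.2, 0.1]
opening: 0.0002
finger_force: 0.0
```

Request:
play_rows(
  motion=[
    [[0,0,0,0,0,0],[0,0,0,0,0,0],[0,0,0,0,0,0],[0,0,0,0,0,0],[0,0,0,0,0,0]],
  ],
  hand=1,
)

```text
time: 5.85
ee_pos: [0.4117, -0.0192, 0.3094]
eef_rot: [-0.082, 0.997, 0.0, -0.001]
contact_force: [-0.1, -0.7, 0.8]
opening: 0.0606
finger_force: 0.0
```

Run:
```python
from h import *
import pickle
w=eyes.snapshot("wrist");t=eyes.snapshot("top")
pickle.dump((w,t),open("v.pkl","wb"))
save(w,"w2.png")
a=t["color"][150:260,250:400,::-1]
b=cv2.resize(a,None,fx=2,fy=2,interpolation=cv2.INTER_CUBIC)
img=w["color"][:,:,::-1].copy(); c=np.zeros((600,640,3),np.uint8); c[:480]=img; c[480:,:]=0
cv2.imwrite("pics/tc2.png",cv2.resize(t["color"][125:265,225:380,::-1],None,fx=4,fy=4,interpolation=cv2.INTER_CUBIC))
print(readout.get_obs()["ee_pos"])
```

```text
[ 0.41195345 -0.01920185  0.30948954]
```

View pics/w2.png

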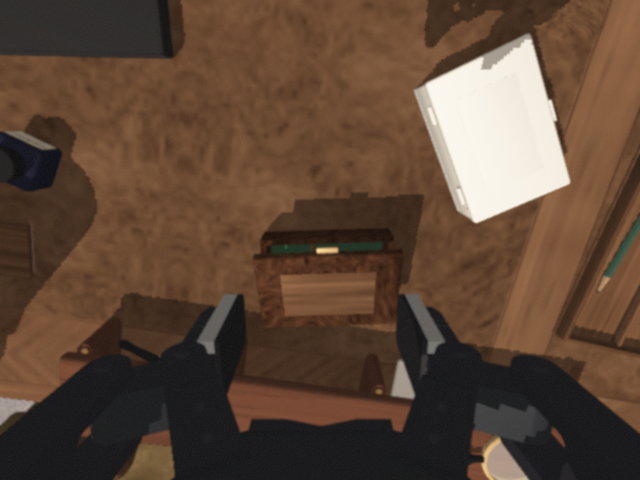

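View pics/tc2.png

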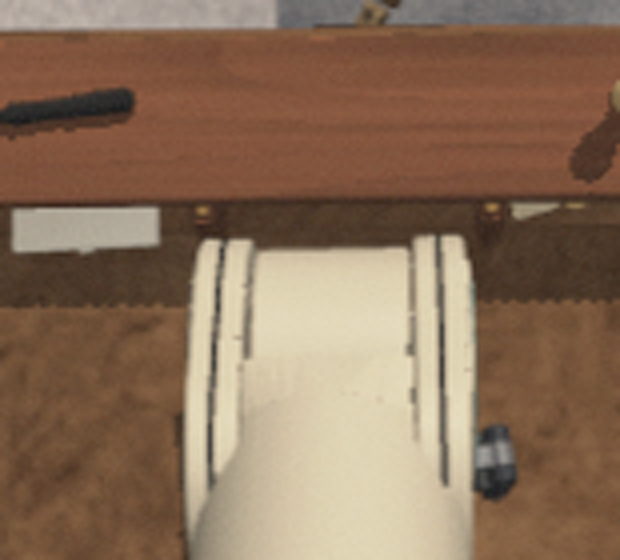

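The wrist view shows the lid still partly open, with its front edge at row ~253 and the interior visible at row ~245. It may be falling slowly, so I'll wait and compare.

Request:
play_rows(
  motion=[
    [[0,0,0,0,0,0],[0,0,0,0,0,0],[0,0,0,0,0,0],[0,0,0,0,0,0],[0,0,0,0,0,0]],
  ],
)

```text
time: 6.37
ee_pos: [0.4124, -0.0192, 0.3103]
eef_rot: [-0.082, 0.997, 0.0, -0.0]
contact_force: [-0.3, -0.1, 0.6]
opening: 0.0859
finger_force: 0.0
```

Run:
```python
from h import *
import pickle
w0,_=pickle.load(open("v.pkl","rb")); w=eyes.snapshot("wrist")
d=np.abs(w["color"].astype(int)-w0["color"]).sum(2)>60
ys,xs=np.nonzero(d[180:340,230:420]); print(d[180:340,230:420].sum(), ys.min()+180 if len(ys) else 0, ys.max()+180 if len(ys) else 0)
for n,i in (("before",w0),("now",w)):
    c=i["color"][200:340].astype(int)
    print(n,"green",((c[:,:,1]>c[:,:,0]+5)[:, 260:400]).sum(), np.round(i["color"][222:340:3,300].astype(int).mean(1)).astype(int).tolist())
pickle.dump(w,open("w3.pkl","wb"))
print(readout.get_obs()["ee_pos"])
```

```text
6018 193 339
before green 662 [54, 52, 51, 29, 27, 25, 33, 35, 42, 44, 39, 37, 59, 68, 65, 57, 55, 58, 93, 93, 91, 104, 97, 96, 84, 88, 86, 81, 92, 94, 89, 76, 57, 67, 65, 49, 53, 50, 50, 47]
now green 0 [51, 51, 46, 26, 30, 28, 57, 62, 61, 54, 54, 49, 77, 86, 86, 85, 96, 94, 89, 87, 79, 85, 86, 79, 87, 94, 94, 93, 89, 58, 60, 67, 70, 60, 46, 50, 50, 49, 50, 49]
[ 0.41239951 -0.01922475  0.31029625]
```

Request:
play_rows(
  motion=[
    [[0.08,0.03,0.04,0,0,0],[0.08,0.03,0.04,0,0,0],[0.08,0.03,0.04,0,0,0],[0.08,0.03,0.04,0,0,0],[0.08,0.03,0.04,0,0,0]],
  ],
  hand=-1,
)

```text
time: 6.83
ee_pos: [0.4513, -0.0047, 0.3299]
eef_rot: [-0.082, 0.997, -0.0, -0.001]
contact_force: [-1.0, -0.2, 0.9]
opening: 0.0258
finger_force: 0.0
```

Request:
play_rows(
  motion=[
    [[0,0,0,0,0,0],[0,0,0,0,0,0],[0,0,0,0,0,0],[0,0,0,0,0,0],[0,0,0,0,0,0]],
  ],
)

```text
time: 7.25
ee_pos: [0.4522, -0.0043, 0.3303]
eef_rot: [-0.082, 0.997, -0.0, -0.0]
contact_force: [-0.1, -0.4, -0.6]
opening: -0.0001
finger_force: 0.0
```

Request:
play_rows(
  motion=[
    [[0,0,0,0,0,0],[0,0,0,0,0,0],[0,0,0,0,0,0],[0,0,0,0,0,0],[0,0,0,0,0,0]],
  ],
)

```text
time: 7.67
ee_pos: [0.4524, -0.0042, 0.3303]
eef_rot: [-0.082, 0.997, 0.0, -0.0]
contact_force: [-0.4, -0.0, 0.3]
opening: -0.0
finger_force: 0.0
```

Run:
```python
from h import *
import pickle
w=eyes.snapshot("wrist"); pickle.dump(w,open("w4.pkl","wb"))
cv2.imwrite("pics/w4.png",cv2.resize(w["color"][150:390,170:490,::-1],None,fx=2.5,fy=2.5,interpolation=cv2.INTER_CUBIC))
m=nets.silhouettes("wrist","stamp_box")
print([(i["confidence"],cv2.boundingRect(i["mask"].astype(np.uint8))) for i in m])
print([(i["confidence"],i["at"]) for i in nets.boxes_of("wrist","stamp_box")])
print(readout.get_obs()["ee_pos"])
```

```text
[(0.8, (406, 0, 152, 181)), (0.77, (251, 188, 140, 96))]
[(0.88, [0.3202, 0.1422, 0.0544]), (0.74, [0.5027, 0.0039, 0.0552])]
[ 0.4523835  -0.00423648  0.33031455]
```

View pics/w4.png

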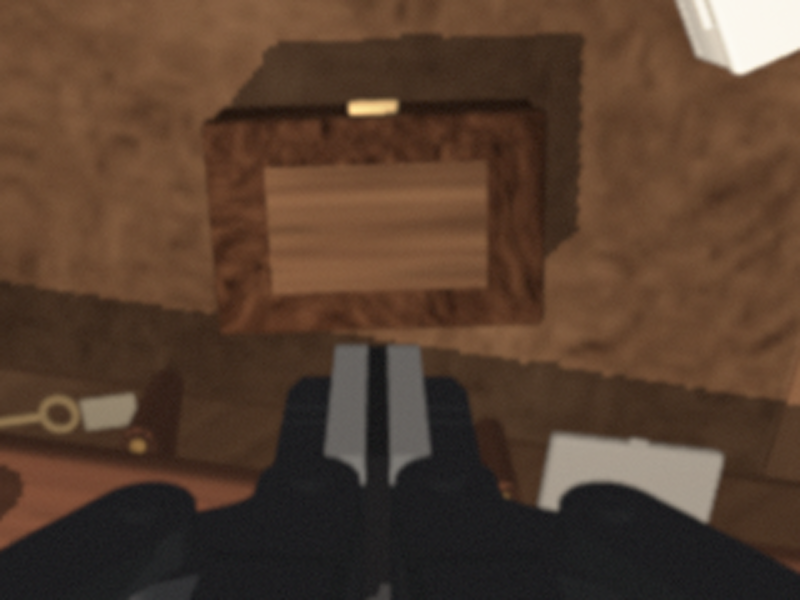

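The lid is shut. Its corners in the crop are (205,124), (546,111), (220,333) and (542,321), and the leg feet are near (172,370) and (487,420).

Run:
```python
from fit import *
import pickle
np.set_printoptions(precision=4,suppress=True)
w=pickle.load(open("w4.pkl","rb")); _,t=pickle.load(open("v.pkl","rb"))
C=lambda a:np.array(a,float)/2.5+[170,150]
print("box",fit([(w,C([[205,124],[546,111],[220,333],[542,321]]),[[-.05,-.077,.057],[-.05,.077,.057],[.053,-.077,.057],[.053,.077,.057]])],[.5,0,.18]))
print("raw corners",onz(w,C([[205,124],[546,111],[220,333],[542,321]]),.057))
print("legs feet wrist",onz(w,C([[172,370],[487,420]]),0))
for z in (.045,.06): print("legs top studs",z,onz(t,[[276.2,178.7],[348,177.5]],z), "wrist",onz(w,C([[138,446],[510,490]]),z))
print("board edge",onz(t,np.array([[10,203],[610,198]])/4+[225,125],.082))
```

```text
box (array([0.5015, 0.0043, 0.2002]), array([[-2.4127, -1.0791],
       [ 0.9945, -0.8732],
       [-0.6688,  1.6657],
       [ 1.2648,  2.0949]]))
raw corners [[ 0.4686 -0.0783  0.057 ]
 [ 0.4383  0.069   0.057 ]
 [ 0.5666 -0.0601  0.057 ]
 [ 0.5358  0.0883  0.057 ]]
legs feet wrist [[ 0.6179 -0.0891  0.    ]
 [ 0.6195  0.0852  0.    ]]
legs top studs 0.045 [[ 0.6289  0.0832  0.045 ]
 [ 0.6303 -0.0963  0.045 ]] wrist [[ 0.6394 -0.0946  0.045 ]
 [ 0.6336  0.0948  0.045 ]]
legs top studs 0.06 [[ 0.6249  0.0817  0.06  ]
 [ 0.6263 -0.0957  0.06  ]] wrist [[ 0.6303 -0.0919  0.06  ]
 [ 0.6247  0.0909  0.06  ]]
board edge [[ 0.628   0.1988  0.082 ]
 [ 0.6273 -0.1666  0.082 ]]
```

Request:
play_rows(
  motion=[
    [[-0.08,-0.018,-0.06,0,0,0.012],[-0.08,-0.018,-0.12,0,0,0.012],[-0.08,-0.018,-0.2,0,0,0.012],[-0.08,-0.018,-0.28,0,0,0.012],[-0.08,-0.018,-0.34,0,0,0.012]],
  ],
  hand=1,
)

```text
time: 8.23
ee_pos: [0.4115, -0.0132, 0.1584]
eef_rot: [-0.101, 0.995, 0.0, -0.0]
contact_force: [0.4, 0.0, -0.0]
opening: 0.0603
finger_force: 0.0
```

Request:
play_rows(
  motion=[
    [[0,0,0,0.02,-0.098,0],[0,0,0,0.02,-0.098,0],[0,0,0,0.02,-0.098,0],[0,0,0,0.02,-0.098,0],[0,0,0,0.02,-0.098,0]],
  ],
)

```text
time: 8.65
ee_pos: [0.4076, -0.0038, 0.1619]
eef_rot: [-0.105, 0.989, 0.033, 0.098]
contact_force: [-0.5, 0.6, -0.4]
opening: 0.0856
finger_force: 0.0
```

Request:
play_rows(
  motion=[
    [[0,0,0,0,0,0],[0,0,0,0,0,0],[0,0,0,0,0,0],[0,0,0,0,0,0]],
  ],
)

```text
time: 8.98
ee_pos: [0.408, -0.0038, 0.1623]
eef_rot: [-0.106, 0.989, 0.033, 0.098]
contact_force: [0.4, -0.0, 0.1]
opening: 0.0854
finger_force: 0.0
```

Run:
```python
from h import *
from scipy.spatial.transform import Rotation as R
o=readout.get_obs(); print(np.round(o["qpos"],3),o["ee_pos"]); print(np.round(R.from_quat(o["eef_rot"]).as_matrix(),3))
```

```text
[-0.147  0.373  0.218  2.395 -0.732  0.261  2.531] [ 0.40802398 -0.00377137  0.16227668]
[[-0.958 -0.215  0.187]
 [-0.202  0.976  0.086]
 [-0.201  0.044 -0.979]]
```

Request:
play_rows(
  motion=[
    [[0.01,0,-0.04,-0.011,0.054,0],[0.01,0,-0.08,-0.011,0.054,0],[0.01,0,-0.1,-0.011,0.054,0],[0.01,0,-0.1,-0.011,0.054,0]],
  ],
)

```text
time: 9.32
ee_pos: [0.4125, -0.0035, 0.1104]
eef_rot: [-0.105, 0.994, 0.024, 0.01]
contact_force: [-0.3, -0.1, 0.5]
opening: 0.0856
finger_force: 0.0
```

```bash
cat > st.py <<'E'
from h import *
from scipy.spatial.transform import Rotation as R
o=readout.get_obs(); M=R.from_quat(o["eef_rot"]).as_matrix()
print(np.round(o["qpos"],3),np.round(o["ee_pos"],4),"F",np.round(o["contact_force"],1)); print(np.round(M,3),"yaw",np.arctan2(-M[0,1],M[1,1]),"tilt deg",np.degrees(np.arcsin(M[:2,2])))
E
python3 st.py
```

```text
[-0.26   0.551  0.346  2.285 -0.641  0.39   2.421] [ 0.4125 -0.0035  0.1104] F [-0.3 -0.1  0.5]
[[-0.978 -0.209  0.015]
 [-0.208  0.977  0.05 ]
 [-0.026  0.046 -0.999]] yaw 0.21053739057217088 tilt deg [0.88548681 2.88513041]
```

```bash
cat > to.py <<'E'
import sys
from h import *
from scipy.spatial.transform import Rotation as R
x,y,z,yaw,tilt=map(float,sys.argv[1:6])
o=readout.get_obs()
D=R.from_euler("z",yaw)*R.from_euler("y",-np.radians(tilt))*R.from_matrix(np.diag([-1.,1,-1]))
r=(D*R.from_quat(o["eef_rot"]).inv()).as_rotvec()/np.pi
print("at",np.round(o["ee_pos"],4),"q",np.round(o["qpos"],2),"F",np.round(o["contact_force"],1)); print("row",np.round(np.r_[(np.array([x,y,z])-o["ee_pos"])/.5,r],4).tolist())
E
python3 to.py .416 -.013 .016 .2 8
```

```text
at [ 0.4125 -0.0035  0.1104] q [-0.26  0.55  0.35  2.29 -0.64  0.39  2.42] F [-0.3 -0.1  0.5]
row [0.007, -0.0191, -0.1889, -0.0069, -0.0385, -0.0042]
```

Request:
play_rows(
  motion=[
    [[0.007,-0.019,-0.05,-0.007,-0.0385,-0.004],[0.007,-0.019,-0.1,-0.007,-0.0385,-0.004],[0.007,-0.019,-0.15,-0.007,-0.0385,-0.004],[0.007,-0.019,-0.188,-0.007,-0.0385,-0.004],[0.007,-0.019,-0.188,-0.007,-0.0385,-0.004]],
  ],
)

```text
time: 9.73
ee_pos: [0.441, -0.036, 0.0607]
eef_rot: [-0.106, 0.993, 0.018, 0.046]
contact_force: [0.5, -0.2, 0.5]
opening: 0.0853
finger_force: 0.0
```

```bash
python3 to.py .445 -.007 .016 .2 8; python3 st.py
```

```text
at [ 0.441  -0.036   0.0607] q [-0.12  0.66  0.25  2.3  -1.1   0.23  2.94] F [ 0.5 -0.2  0.5]
row [0.0081, 0.0579, -0.0895, -0.005, -0.0152, -0.0045]
[-0.117  0.663  0.255  2.3   -1.097  0.233  2.939] [ 0.441  -0.036   0.0607] F [ 0.5 -0.2  0.5]
[[-0.973 -0.212  0.089]
 [-0.209  0.977  0.045]
 [-0.096  0.025 -0.995]] yaw 0.21356880478901177 tilt deg [5.0775169  2.56693035]
```

```bash
python3 to.py .43 -.01 .2 .2 0
```

```text
at [ 0.441  -0.036   0.0607] q [-0.12  0.66  0.25  2.3  -1.1   0.23  2.94] F [ 0.5 -0.2  0.5]
row [-0.0219, 0.0519, 0.2785, -0.0141, 0.0283, -0.0039]
```

Request:
play_rows(
  motion=[
    [[-0.022,0.052,0.07,-0.014,0.028,-0.004],[-0.022,0.052,0.14,-0.014,0.028,-0.004],[-0.022,0.052,0.21,-0.014,0.028,-0.004],[-0.022,0.052,0.278,-0.014,0.028,-0.004],[-0.022,0.052,0.278,-0.014,0.028,-0.004]],
  ],
)

```text
time: 10.15
ee_pos: [0.4308, -0.0091, 0.2041]
eef_rot: [-0.101, 0.995, -0.0, 0.003]
contact_force: [0.5, -0.1, -0.3]
opening: 0.0856
finger_force: 0.0
```

```bash
python3 to.py .42 -.013 .02 .2 0; python3 st.py
```

```text
at [ 0.4308 -0.0091  0.2041] q [-0.66  0.5   0.9   2.15 -0.58  0.75  2.39] F [ 0.5 -0.1 -0.3]
row [-0.0216, -0.0078, -0.3682, 0.0001, 0.0017, -0.0009]
[-0.664  0.499  0.895  2.148 -0.583  0.747  2.388] [ 0.4308 -0.0091  0.2041] F [ 0.5 -0.1 -0.3]
[[-0.98  -0.201  0.005]
 [-0.201  0.98  -0.   ]
 [-0.005 -0.001 -1.   ]] yaw 0.2027306942341024 tilt deg [ 0.31109363 -0.00975609]
```

Request:
play_rows(
  motion=[
    [[-0.02,-0.006,-0.07,0,0,0],[-0.02,-0.006,-0.14,0,0,0],[-0.02,-0.006,-0.21,0,0,0],[-0.02,-0.006,-0.28,0,0,0],[-0.02,-0.006,-0.3,0,0,0]],
  ],
)

```text
time: 10.57
ee_pos: [0.4177, -0.0109, 0.0476]
eef_rot: [-0.101, 0.995, 0.001, -0.002]
contact_force: [-0.3, -0.1, -0.1]
opening: 0.0853
finger_force: 0.0
```

```bash
python3 to.py .42 -.013 .02 .2 4; python3 st.py
```

```text
at [ 0.4177 -0.0109  0.0476] q [-0.32  0.72  0.42  2.29 -1.02  0.32  2.77] F [-0.3 -0.1 -0.1]
row [0.0047, -0.0041, -0.0552, 0.0039, -0.0228, -0.0008]
[-0.322  0.722  0.421  2.293 -1.02   0.325  2.772] [ 0.4177 -0.0109  0.0476] F [-0.3 -0.1 -0.1]
[[-0.98  -0.201 -0.003]
 [-0.201  0.98   0.002]
 [ 0.003  0.002 -1.   ]] yaw 0.20256139980990293 tilt deg [-0.18530525  0.10647229]
```

Request:
play_rows(
  motion=[
    [[0.03,0.004,-0.01,0.001,-0.01,0],[0.03,0.004,-0.03,0.001,-0.01,0],[0.03,0.004,-0.055,0.001,-0.01,0],[0.03,0.004,-0.055,0.001,-0.01,0]],
  ],
)

```text
time: 10.9
ee_pos: [0.4376, -0.0099, 0.0252]
eef_rot: [-0.101, 0.995, 0.001, 0.013]
contact_force: [0.7, 1.3, -0.3]
opening: 0.0855
finger_force: 0.0
```

```bash
python3 to.py .46 -.006 .018 .2 4; python3 st.py
```

```text
at [ 0.4376 -0.0099  0.0252] q [-0.24  0.76  0.3   2.27 -1.1   0.23  2.84] F [ 0.7  1.3 -0.3]
row [0.0448, 0.0078, -0.0143, 0.003, -0.0135, -0.0007]
[-0.241  0.757  0.3    2.272 -1.099  0.234  2.836] [ 0.4376 -0.0099  0.0252] F [ 0.7  1.3 -0.3]
[[-0.979 -0.201  0.026]
 [-0.201  0.98   0.004]
 [-0.026 -0.001 -1.   ]] yaw 0.2023665685082142 tilt deg [1.48373726 0.25216874]
```

Request:
play_rows(
  motion=[
    [[0.014,0.001,0,0,0,0],[0.028,0.001,0,0,0,0],[0.042,0.002,0,0,0,0],[0.056,0.002,0,0,0,0],[0.07,0.002,0,0,0,0]],
  ],
)

```text
time: 11.32
ee_pos: [0.4728, -0.0088, 0.026]
eef_rot: [-0.101, 0.995, 0.0, 0.013]
contact_force: [-1.3, -0.7, -0.4]
opening: 0.0854
finger_force: 0.9
```

```bash
cat > rec.py <<'E'
from h import *
import pickle
w0=pickle.load(open("w4.pkl","rb"))
def rect(s,p,res=.0005,h=.06,wd=.09,z=.057):
    g=np.arange(-h,h,res); k=np.arange(-wd,wd,res); X,Y=np.meshgrid(g,k,indexing="ij")
    c,n=np.cos(p[2]),np.sin(p[2])
    P=np.c_[(p[0]+c*X-n*Y).ravel(),(p[1]+n*X+c*Y).ravel(),np.full(X.size,z)]
    q=proj(s,P).reshape(*X.shape,2).astype(np.float32)
    return cv2.cvtColor(cv2.remap(s["color"],q[...,0],q[...,1],cv2.INTER_LINEAR),cv2.COLOR_RGB2GRAY)
P0=[.5015,.0043,.2002]
def track(s,p):
    """box pose in the frame of P0, by registering the lid's top face"""
    T=rect(w0,P0); I=rect(s,p); m=np.zeros_like(T); m[25:-20,35:-35]=255
    cc,W=cv2.findTransformECC(T,I,np.eye(2,3,dtype=np.float32),cv2.MOTION_EUCLIDEAN,(3,200,1e-6),m,5)
    # template(col,row)->image(col,row): centre and rotation
    ctr=np.array([T.shape[1]/2,T.shape[0]/2]); d=W@np.r_[ctr,1]-ctr
    dx,dy=d[1]*.0005,d[0]*.0005; a=np.arctan2(W[1,0],W[0,0])
    c,n=np.cos(p[2]),np.sin(p[2])
    return cc,np.array([p[0]+c*dx-n*dy,p[1]+n*dx+c*dy,p[2]-a]),I
E
python3 to.py .46 -.006 .018 .2 4
python3 - <<'E'
from rec import *
w=eyes.snapshot("wrist"); pickle.dump(w,open("w5.pkl","wb"))
for x in (.52,.53,.54):
    try: print(track(w,[x,.003,.2])[:2])
    except Exception as e: print(x,str(e)[:60])
E
```

```text
at [ 0.4728 -0.0088  0.026 ] q [-0.31  0.79  0.41  2.18 -1.02  0.34  2.75] F [-1.3 -0.7 -0.4]
row [-0.0256, 0.0055, -0.0161, 0.0034, -0.0133, -0.0009]
0.52 OpenCV(4.12.0) /io/opencv/modules/video/src/ecc.cpp:589: err
0.53 OpenCV(4.12.0) /io/opencv/modules/video/src/ecc.cpp:589: err
0.54 OpenCV(4.12.0) /io/opencv/modules/video/src/ecc.cpp:589: err
```

Request:
play_rows(
  motion=[
    [[0.011,0.002,-0.001,0.001,-0.006,-0.013],[0.022,0.004,-0.002,0.002,-0.012,-0.026],[0.033,0.006,-0.003,0.003,-0.018,-0.039],[0.044,0.008,-0.004,0.003,-0.024,-0.052],[0.054,0.009,-0.005,0.003,-0.03,-0.064]],
  ],
)

```text
time: 11.78
ee_pos: [0.5037, -0.0043, 0.0286]
eef_rot: [0.0, 0.998, -0.001, 0.055]
contact_force: [-0.8, 1.0, 0.2]
opening: 0.0855
finger_force: 0.6
```

```bash
python3 to.py .5 -.004 .02 0 8; python3 st.py
```

```text
at [ 0.5037 -0.0043  0.0286] q [-0.26  0.77  0.31  2.18 -1.1   0.23  2.6 ] F [-0.8  1.   0.2]
row [-0.0074, 0.0006, -0.0171, 0.0004, -0.0095, 0.0003]
[-0.259  0.77   0.31   2.176 -1.099  0.234  2.601] [ 0.5037 -0.0043  0.0286] F [-0.8  1.   0.2]
[[-0.994  0.001  0.109]
 [ 0.001  1.    -0.001]
 [-0.109 -0.001 -0.994]] yaw -0.0009988734641595619 tilt deg [ 6.28192226 -0.07792682]
```

Request:
play_rows(
  motion=[
    [[-0.04,0,0,0,0.01,0],[-0.07,0,0,0,0.02,0],[-0.07,0,0.08,0,0.035,0],[-0.07,0,0.16,0,0.035,0],[-0.07,0,0.24,0,0.035,0]],
  ],
)

```text
time: 12.2
ee_pos: [0.4682, -0.005, 0.1447]
eef_rot: [-0.0, 1.0, -0.002, -0.002]
contact_force: [1.0, 0.3, -0.7]
opening: 0.0854
finger_force: 0.0
```

Request:
play_rows(
  motion=[
    [[0.05,0,0.08,0,0,0],[0.08,0,0.16,0,0,0],[0.08,0,0.24,0,0,0],[0.08,0,0.3,0,0,0],[0.08,0,0.34,0,0,0]],
  ],
  hand=-1,
)

```text
time: 12.62
ee_pos: [0.5102, -0.0055, 0.3177]
eef_rot: [-0.0, 1.0, -0.001, 0.003]
contact_force: [0.9, 0.6, -0.7]
opening: 0.0258
finger_force: 0.0
```

Request:
play_rows(
  motion=[
    [[0,0,0,0,0,0],[0,0,0,0,0,0],[0,0,0,0,0,0],[0,0,0,0,0,0],[0,0,0,0,0,0]],
  ],
)

```text
time: 13.03
ee_pos: [0.5082, -0.0045, 0.3125]
eef_rot: [-0.0, 1.0, -0.001, -0.001]
contact_force: [-0.1, 0.5, 0.4]
opening: -0.0001
finger_force: 0.0
```

```bash
python3 st.py
python3 - <<'E'
from rec import *
w=eyes.snapshot("wrist"); pickle.dump(w,open("w5.pkl","wb"))
for p in ([.56,.0,0],[.55,.0,0.05],[.565,-.002,-.05]):
    try: print(track(w,p)[:2])
    except Exception as e: print(p,str(e)[:60])
print([(i["confidence"],np.round(i["at"],4)) for i in nets.boxes_of("wrist","stamp_box")])
cv2.imwrite("pics/w5.png",cv2.resize(w["color"][100:430,100:540,::-1],None,fx=1.8,fy=1.8,interpolation=cv2.INTER_CUBIC))
E
```

```text
[-0.705  0.489  0.999  1.809 -0.456  1.099  2.027] [ 0.5082 -0.0045  0.3125] F [-0.1  0.5  0.4]
[[-1.    -0.001 -0.002]
 [-0.001  1.    -0.002]
 [ 0.002 -0.002 -1.   ]] yaw 0.0005829931419859738 tilt deg [-0.13551228 -0.13698316]
(0.9979806140374489, array([ 0.56224727, -0.00138357,  0.00244329]))
(0.9809233675890316, array([ 0.56180058, -0.00138377,  0.00326014]))
(0.9542294804242555, array([ 0.56194949, -0.00141712,  0.00395387]))
[(0.91, array([0.3538, 0.1524, 0.0538])), (0.57, array([ 0.563 , -0.0017,  0.0563]))]
```

View pics/w5.png

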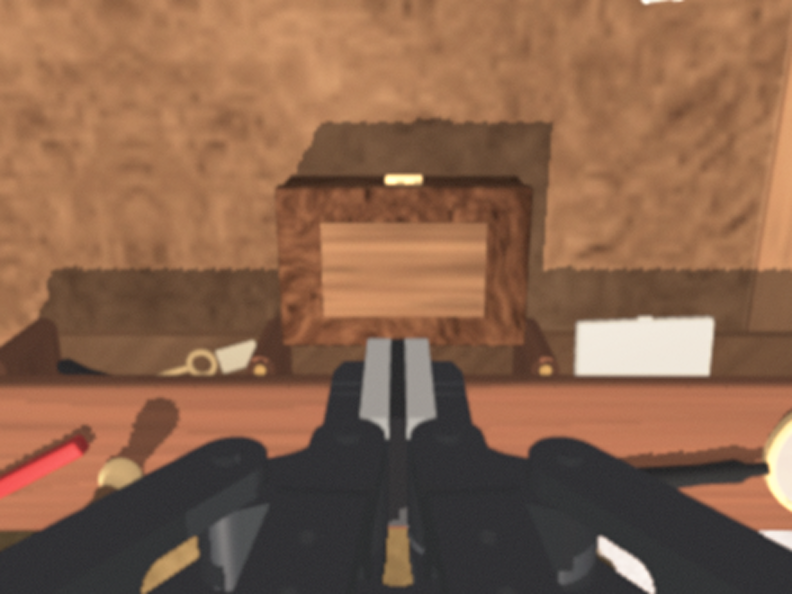

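The view shows the box square and centred on the gap: leg studs at (260,370) and (545,370) give a middle of 402.5, and the lid's back edge is centred at ~405, about 1 mm to the left. Now I'll go down and push it home.

Request:
play_rows(
  motion=[
    [[-0.08,0,-0.06,0,0,0],[-0.09,0,-0.14,0,0,0],[-0.09,0,-0.22,0,0,0],[-0.09,0,-0.3,0,0,0],[-0.09,0,-0.38,0,0,0]],
  ],
  hand=1,
)

```text
time: 13.55
ee_pos: [0.4634, -0.0046, 0.1218]
eef_rot: [-0.0, 1.0, -0.001, -0.0]
contact_force: [0.7, 0.2, -0.1]
opening: 0.0604
finger_force: 0.0
```

Request:
play_rows(
  motion=[
    [[0,0,0,0,0,0],[0,0,-0.06,0,0,0],[0,0,-0.12,0,-0.01,0],[0,0,-0.18,0,-0.02,0],[0,0,-0.2,0,-0.02,0]],
  ],
)

```text
time: 13.97
ee_pos: [0.4628, -0.0022, 0.0237]
eef_rot: [-0.001, 1.0, 0.002, 0.028]
contact_force: [1.3, -1.1, 0.8]
opening: 0.0855
finger_force: 0.0
```

Request:
play_rows(
  motion=[
    [[0.01,0,0,0,0,0],[0.03,0,0,0,0,0]],
  ],
)

```text
time: 14.13
ee_pos: [0.481, -0.0059, 0.0263]
eef_rot: [0.001, 1.0, -0.001, 0.03]
contact_force: [0.1, 0.6, 0.1]
opening: 0.0856
finger_force: 0.0
```

```bash
python3 to.py .5 -.0045 .02 0 7; python3 st.py
```

```text
at [ 0.481  -0.0059  0.0263] q [-0.29  0.78  0.36  2.19 -1.06  0.29  2.57] F [0.1 0.6 0.1]
row [0.0381, 0.0027, -0.0126, 0.0006, -0.0197, 0.0007]
[-0.292  0.78   0.364  2.192 -1.063  0.285  2.571] [ 0.481  -0.0059  0.0263] F [0.1 0.6 0.1]
[[-0.998  0.002  0.06 ]
 [ 0.002  1.    -0.002]
 [-0.06  -0.002 -0.998]] yaw -0.0022267977893904393 tilt deg [ 3.46278108 -0.11388235]
```

Request:
play_rows(
  motion=[
    [[0.024,0.002,-0.003,0,-0.006,0.0005],[0.046,0.002,-0.006,0,-0.012,0.0005],[0.066,0.002,-0.01,0,-0.018,0.0005],[0.086,0.001,-0.01,0,-0.024,0.0005],[0.106,0.001,-0.01,0,-0.03,0.0005]],
  ],
)

```text
time: 14.55
ee_pos: [0.5383, -0.0042, 0.0251]
eef_rot: [-0.001, 0.997, -0.001, 0.073]
contact_force: [-1.3, -0.6, -0.6]
opening: 0.0854
finger_force: 0.8
```

```bash
python3 to.py .6 -.0055 .02 0 12; python3 st.py
```

```text
at [ 0.5383 -0.0042  0.0251] q [-0.25  0.79  0.31  2.12 -1.1   0.23  2.6 ] F [-1.3 -0.6 -0.6]
row [0.1233, -0.0026, -0.0103, 0.0007, -0.0205, -0.0005]
[-0.253  0.792  0.307  2.118 -1.099  0.234  2.595] [ 0.5383 -0.0042  0.0251] F [-1.3 -0.6 -0.6]
[[-0.989 -0.002  0.145]
 [-0.002  1.    -0.002]
 [-0.145 -0.002 -0.989]] yaw 0.0017376265405657204 tilt deg [ 8.31777603 -0.1045678 ]
```

Request:
play_rows(
  motion=[
    [[0.018,0,-0.002,0,-0.004,0],[0.036,-0.001,-0.004,0,-0.008,0],[0.054,-0.001,-0.006,0,-0.012,0],[0.072,-0.002,-0.008,0,-0.016,0],[0.09,-0.002,-0.01,0,-0.02,0]],
  ],
)

```text
time: 14.97
ee_pos: [0.587, -0.0054, 0.0234]
eef_rot: [-0.001, 0.995, -0.001, 0.099]
contact_force: [-2.6, -0.7, -0.3]
opening: 0.085
finger_force: 0.9
```

Request:
play_rows(
  motion=[
    [[0.005,0,0,0,0,0],[0.01,0,0,0,0,0],[0.015,0,0,0,0,0],[0.02,0,0,0,0,0]],
  ],
)

```text
time: 15.3
ee_pos: [0.5959, -0.0052, 0.0234]
eef_rot: [-0.001, 0.995, -0.001, 0.098]
contact_force: [-1.8, 0.2, 0.3]
opening: 0.0851
finger_force: 0.8
```

```bash
python3 to.py .6 -.0055 .02 0 12; python3 st.py
```

```text
at [ 0.5959 -0.0052  0.0234] q [-0.26  0.83  0.34  2.01 -1.08  0.27  2.56] F [-1.8  0.2  0.3]
row [0.0081, -0.0006, -0.0069, 0.0007, -0.0041, -0.0006]
[-0.262  0.83   0.336  2.012 -1.082  0.265  2.562] [ 0.5959 -0.0052  0.0234] F [-1.8  0.2  0.3]
[[-0.981 -0.002  0.195]
 [-0.002  1.    -0.002]
 [-0.195 -0.002 -0.981]] yaw 0.0018451227111848571 tilt deg [11.25537979 -0.10563748]
```

Next I'll creep forward in 1.5 mm steps, watching the force.

Request:
play_rows(
  motion=[
    [[0.003,0,0,0,0,0],[0.006,0,0,0,0,0]],
  ],
)

```text
time: 15.47
ee_pos: [0.5991, -0.0051, 0.0235]
eef_rot: [-0.001, 0.995, -0.001, 0.098]
contact_force: [-0.8, -0.2, -0.7]
opening: 0.0855
finger_force: 0.8
```

Request:
play_rows(
  motion=[
    [[0.003,0,0,0,0,0],[0.006,0,0,0,0,0]],
  ],
)

```text
time: 15.63
ee_pos: [0.6021, -0.0051, 0.0235]
eef_rot: [-0.001, 0.995, -0.001, 0.098]
contact_force: [-1.6, 0.1, -0.4]
opening: 0.0853
finger_force: 0.8
```

Request:
play_rows(
  motion=[
    [[0.003,0,0,0,0,0],[0.003,0,0,0,0,0]],
  ],
)

```text
time: 15.8
ee_pos: [0.6038, -0.0051, 0.0235]
eef_rot: [-0.001, 0.995, -0.001, 0.098]
contact_force: [-1.4, 0.7, -0.2]
opening: 0.0853
finger_force: 0.6
```

Request:
play_rows(
  motion=[
    [[0.003,0,0,0,0,0],[0.006,0,0,0,0,0]],
  ],
)

```text
time: 15.97
ee_pos: [0.6041, -0.005, 0.0227]
eef_rot: [-0.001, 0.995, -0.0, 0.096]
contact_force: [-8.9, -0.5, -0.6]
opening: 0.0854
finger_force: 4.2
```

Request:
play_rows(
  motion=[
    [[0.003,0,0,0,0,0],[0.003,0,0,0,0,0]],
  ],
)

```text
time: 16.13
ee_pos: [0.6041, -0.005, 0.0221]
eef_rot: [-0.001, 0.995, -0.0, 0.095]
contact_force: [-9.3, 0.9, 0.7]
opening: 0.0853
finger_force: 4.4
```

Request:
play_rows(
  motion=[
    [[0.003,0,0,0,0,0],[0.003,0,0,0,0,0]],
  ],
)

```text
time: 16.3
ee_pos: [0.6042, -0.005, 0.0219]
eef_rot: [-0.001, 0.996, -0.0, 0.094]
contact_force: [-12.5, -0.2, 3.6]
opening: 0.0857
finger_force: 5.9
```

It has stopped against the panel at 12 N, with box x ≈ 0.658 as predicted. I'll back off and check.

Request:
play_rows(
  motion=[
    [[-0.012,0,0,0,0,0],[-0.03,0,0,0,0,0],[-0.08,0,0,0,0,0],[-0.14,0,0.02,0,0.02,0],[-0.2,0,0.06,0,0.05,0]],
  ],
)

```text
time: 16.72
ee_pos: [0.5056, -0.0046, 0.0523]
eef_rot: [0.0, 1.0, 0.001, 0.017]
contact_force: [0.9, 0.2, -1.7]
opening: 0.0852
finger_force: 0.0
```

Request:
play_rows(
  motion=[
    [[0,0,0.08,0,0,0],[0,0,0.16,0,0,0],[0.02,0,0.24,0,0,0],[0.05,0,0.32,0,0,0],[0.06,0,0.4,0,0,0]],
  ],
  hand=-1,
)

```text
time: 17.13
ee_pos: [0.5422, -0.005, 0.2561]
eef_rot: [-0.002, 1.0, -0.002, 0.023]
contact_force: [0.8, -0.8, -0.4]
opening: 0.0257
finger_force: 0.0
```

Request:
play_rows(
  motion=[
    [[0.02,0,0.06,0,0,0],[0.02,0,0.1,0,0,0],[0.02,0,0.1,0,0,0],[0.02,0,0.1,0,0,0],[0.02,0,0.1,0,0,0]],
  ],
)

```text
time: 17.55
ee_pos: [0.5498, -0.0048, 0.3027]
eef_rot: [-0.001, 1.0, -0.001, 0.02]
contact_force: [-0.5, -0.4, -0.1]
opening: 0.0001
finger_force: 0.0
```

```bash
python3 st.py
python3 - <<'E'
from rec import *
w=eyes.snapshot("wrist"); pickle.dump(w,open("w6.pkl","wb")); s=eyes.snapshot("top")
for c in ("wrist","top","scene"):
    if c=="scene": eyes.snapshot(c)
    print(c,[(i["confidence"],np.round(i["at"],4)) for i in nets.boxes_of(c,"stamp_box")])
    print(c,[(i["confidence"],np.round(i["at"],4)) for i in nets.boxes_of(c,"card_case")])
# strip of the lid's front: boundary rows/edges in world at z=.057, near x=.60
ys=np.linspace(-.11,.1,43)
for x in (.600,.604,.606,.608,.610,.612,.616,.622):
    q=proj(w,np.c_[np.full(43,x),ys,np.full(43,.057)]).astype(np.float32)
    v=cv2.remap(w["color"],q[None,:,0],q[None,:,1],cv2.INTER_LINEAR)[0].astype(int).mean(1); print(x,v.astype(int).tolist())
E
```

```text
[-0.651  0.536  0.957  1.758 -0.506  1.069  2.049] [ 0.5498 -0.0048  0.3027] F [-0.5 -0.4 -0.1]
[[-0.999 -0.003  0.041]
 [-0.003  1.    -0.001]
 [-0.041 -0.001 -0.999]] yaw 0.0026095160614270315 tilt deg [ 2.34757487 -0.05706582]
wrist [(0.97, array([6.172e-01, 6.000e-04, 5.290e-02]))]
wrist [(0.6, array([0.6317, 0.1703, 0.0107]))]
top [(0.74, array([ 0.6105, -0.056 ,  0.0319])), (0.56, array([0.3104, 0.138 , 0.0588]))]
top []
scene [(0.8, array([0.358 , 0.1538, 0.05  ]))]
scene []
0.6 [79, 85, 84, 85, 83, 80, 64, 70, 44, 43, 46, 45, 42, 46, 49, 52, 53, 49, 48, 69, 167, 167, 165, 161, 51, 51, 47, 45, 45, 49, 46, 44, 47, 42, 44, 58, 80, 69, 84, 94, 90, 87, 85]
0.604 [80, 88, 85, 84, 81, 68, 63, 60, 48, 47, 45, 49, 53, 52, 50, 54, 53, 51, 45, 103, 229, 217, 236, 214, 53, 51, 52, 51, 50, 51, 45, 45, 44, 45, 49, 48, 64, 67, 64, 96, 94, 92, 91]
0.606 [80, 86, 85, 81, 77, 65, 63, 56, 50, 50, 52, 54, 56, 56, 55, 53, 57, 52, 57, 73, 153, 142, 168, 138, 56, 51, 55, 49, 46, 47, 52, 51, 47, 48, 51, 49, 55, 68, 62, 90, 94, 93, 91]
0.608 [81, 81, 81, 78, 71, 63, 64, 61, 57, 60, 65, 58, 59, 65, 66, 60, 69, 59, 74, 72, 78, 82, 86, 82, 72, 60, 58, 58, 55, 57, 71, 63, 60, 61, 57, 54, 54, 67, 65, 76, 83, 82, 83]
0.61 [80, 80, 79, 79, 68, 63, 68, 87, 82, 83, 89, 72, 72, 82, 87, 82, 93, 63, 85, 92, 83, 97, 90, 84, 84, 69, 70, 72, 73, 71, 94, 83, 78, 76, 71, 61, 64, 67, 66, 66, 80, 80, 80]
0.612 [85, 82, 84, 85, 65, 63, 69, 99, 93, 93, 98, 78, 83, 98, 94, 94, 103, 61, 84, 96, 91, 102, 93, 83, 76, 76, 79, 80, 81, 76, 96, 93, 91, 84, 77, 59, 61, 65, 66, 63, 82, 85, 86]
0.616 [96, 142, 188, 122, 63, 64, 63, 63, 58, 66, 68, 55, 69, 67, 70, 65, 67, 51, 60, 65, 59, 64, 61, 62, 56, 57, 65, 67, 62, 54, 60, 60, 61, 62, 59, 50, 43, 65, 67, 64, 72, 89, 87]
0.622 [204, 204, 183, 108, 94, 65, 61, 61, 53, 67, 61, 59, 60, 63, 61, 60, 57, 56, 58, 61, 54, 60, 58, 53, 55, 55, 54, 55, 60, 59, 58, 53, 46, 48, 52, 53, 43, 61, 67, 101, 100, 85, 87]
```

The lid's front edge sits at x ≈ 0.608 straight across the bay, so the box is square and home. The lip is centred at y ≈ -0.002.

```bash
python3 -c "
from plant import ctrl; print(ctrl.job_done())"
```

```text
the job is handed in; nothing more can be done
None
```

The lid is shut and the stamp box has been pushed through the gap to the back panel, square in its bay at the expected depth; the job is handed in at about 18 s of the 70 s, with the peak push reading about 12 N.

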